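Trip the drawer catch through the back of a bamboo drawer box

TASK

The wide drawer of the bamboo drawer box is shut on its spring catch and has no handle. Take the plain wooden dowel from the walnut tray and push it through the release hole in the back of the box, behind the wide drawer, until that drawer springs out; then lay the dowel back in a notch of the tray's two rests and draw the wide drawer right out to its stop. Leave the narrow drawer shut, and do not shift the tumbler, hole punch, bell or pencil.

Things in the scene. Friction and masses are not known exactly. Their poses are not given: they have to be found in the camera images.
- drawer_box: Bamboo box, 170 deep x 224 wide x 84 mm high, fixed; two handle-less drawers side by side under a solid top. Origin: centre of its underside, on the desk. x points level out of its back (the face with two holes), -x out of its front, where the drawers slide out; z up. Drawer fronts: wide one y = -102 to 18 mm, narrow one y = 30 to 102 mm.
- hole_wide (a point): Centre of the round 18 mm release hole behind the wide drawer, on the outer face of the 8 mm back panel, 44 mm above the desk, at box x = 85, y = -34 mm. Box axes: the dowel goes in along -x. The catch's tail plate stands 17 mm in from the outer face; with the dowel end 21 to 24 mm in the drawer is freed, at 30 mm the catch meets its stop. The push takes 3 to 8 N.
- hole_narrow (a point): The same hole for the narrow drawer, at box x = 85, y = 74 mm: not to be used.
- catch_wide (a joint): Turn of the wide drawer's sprung catch, rad: 0 at rest (holding), the drawer is free from 0.2 to 0.25, stop at 0.55. It springs back to 0 by itself.
- drawer_wide (a joint): How far the wide drawer is out, m: 0 shut and flush; once freed, an ejector spring throws it out to about 0.05; 0.09 at its stop. It slides with about 1 N of friction and stays where it is left.
- drawer_narrow (a joint): How far the narrow drawer is out, m: 0 shut; it must stay shut.
- front_wide (a point): Middle of the top edge of the wide drawer's front panel; moves with the drawer. Box axes. Shut, it lies at box x = -80, y = -42 mm. Panel 10 mm thick (5 mm either side of this point), 120 mm wide, top 74 mm above the desk. Behind it (box +x) the drawer is open from above: sides 60 mm, inner floor 18 mm above the desk.
- dowel_center (a point): Centre of the dowel: a plain blunt round rod of bare wood, 10 mm thick and 140 mm long, lying along its own x axis (both ends alike), about 12 g. It starts in one of the two notches of the tray; its centre then lies 21 mm above the desk.
- tray: Walnut pencil tray, 200 (x) x 110 (y) mm, fixed, rim 12 mm high, floor 6 mm. Origin: centre of its underside, on the desk. Two rests cross it at x = -40 and +40 mm, each with V notches at y = -25 and +25 mm, open upwards, V 18 mm wide at its top, 23 mm above the desk. A rod lies along x across both rests. Dowel and pencil start one in each pair of notches, either way.
- pencil_center (a point): Centre of a black-painted pencil, 8 mm thick, 150 mm long along x, with a sharpened end and a rubber; in the other notch. Leave it there.
- tumbler: Frosted glass tumbler, 76 mm across the rim, 100 mm high, standing near the box; origin at the centre of its underside. Leave it alone.
- punch: Two-hole paper punch with a red press lever, 64 x 104 mm, about 62 mm high, near the box; origin at the centre of its underside. Leave it alone.
- bell: Chrome desk bell, 84 mm across, 64 mm high, near the box; origin at the centre of its underside. Leave it alone.
Not all that is in view belongs to the job. Leave any green or pink look-alike of the part that bears dowel_center alone.

How it is judged:
By the outcome, as a careful person would: the job done as asked, in the order asked, and still so for the second after the job is handed in, with the robot touching nothing.
It also fails if it takes over 58 s, if anything falls off the work surface, if the arm or the gripper's body presses on something with over 40 N, if the wrist force passes 120 N, or if a joint passes its speed limit or range.

ROBOT

A 6-joint arm with a two-finger parallel gripper is mounted at the origin on the work surface. World frame = base frame: x ahead of the robot, y to its left, z up, the work surface at z = 0. Lengths are in mm, angles in rad, forces in N, time in s.
With the tool pointing down it reaches from about 300 to 750 mm from the base axis. Payload 8.5 kg.
Tool frame: the origin (TCP) lies on the mounting face of the last link; the fingertips stand 166 mm ahead of it and the grasp point (between the pads) lies 147 mm ahead of it (robot.hold_point_z is the z of the grasp point in the tool frame, in mm); z points along the fingers, y is the direction in which the jaws open and shut (so a half turn about z gives the same grasp; the last joint's range is limited). The gripper opens to 88 mm and grips with 3 to 60 N. Pads are 18 mm wide; open, the fingers measure 123 mm over their backs; the gripper's body (75 mm by 187 mm) begins 45 mm behind the grasp point.
Start: joints at [-1.555, 0.381, 1.297, -0, 1.464, -0.215], TCP at [125.812, -535.4, 404.748] pointing down, gripper open.
Joint ranges: [-3.11, 3.11], [-0.89, 2.33], [0.22, 2.48], [-1.42, 4.56], [0.17, 2.85], [-2.88, 2.88]. Speed limits (rad/s): [2.39, 2.39, 3.14, 3.14, 3.14, 3.14].

INTERFACE

Orientations are given as a unit quaternion [x, y, z, w].
In Python, from station import robot gives the robot as it stands. Calls block until the motion is done:
- robot.move_ptp(position, orientation): joint-space move of the TCP to a pose.
- robot.move_straight(position, orientation=None, rate=150): straight line of the TCP; orientation=None keeps the orientation; rate is the mean speed in mm/s.
- robot.move_j(angles): joint-space move.
- robot.ungrasp() and robot.grab(f_grip=None): open the fingers fully, or close them until they stop; f_grip is the grip in N (None keeps the last).
- robot.hold(seconds).
- robot.inverse_kinematics(position, orientation): joint angles nearest the present ones, or None.
- robot.read_camera(name): name is "scene" or "top"; returns a dict with "color" (400x640x3 uint8, red, green, blue), "K" (3x3 intrinsics, pixels), "k1" (the pictures are not rectified: a ray, as slopes to the right and down, at radius r is drawn at 1 + k1 r^2 times it, then the intrinsics apply), "origin" and "rotation" of the camera in the world. Camera axes: x right, y down, z forward; pixel columns grow to the right and rows downward; lengths in mm; the calibration is good to about 2 mm. A picture is of the moment at which its call begins. There is no depth.
A pose or a line that the arm cannot do raises robot.IKError and nothing moves.
- robot.sign_off(): hands the job in, once; it reports no verdict.
Trained networks look in a picture, given as the dict that the camera call returned (one of the last four; its "shot" number tells which), for a name from the list of things; names that differ only in an ending like _2 or _b are one class to them, and where a whole thing is asked for, a point or a joint stands for the part that bears it (a point fixed in the world has none). Each returns a list of dicts, best first, with "score" (0 to 1); they miss things now and then, are a little off and sometimes report something else, mostly with a low value. They report only what shows in the picture. A call takes as long as a camera call. They do not tell look-alikes from the thing itself.
- robot.masks_of(query, picture): "pixels" (400x640 bool, what is visible of it) and "location" ([column, row] in pixels, amid what is visible of it).
Readings, each from a call of its own:
- robot.read_time_s(): time.
- robot.read_qpos(): joint angles.
- robot.read_qd(): joint speeds.
- robot.read_tau(): joint torques, N m.
- robot.read_tcp_pos(): TCP position.
- robot.read_eef_rot(): TCP orientation.
- robot.read_ft_force(): force on the tool from outside, world axes, zero at the start.
- robot.read_wrist_torque(): the same for the moment, N m.
- robot.read_grip_width(): finger opening in mm.
Only numpy, scipy, OpenCV 4.12 (cv2) and the standard library are available. Lean on these libraries where they do the work, as an engineer would, in place of code of your own. Each camera call takes 0.05 s, during which the arm holds its last target.

## Working session

There is one attempt and no reset: what is moved stays moved. The work goes in short steps, each a Python script; the robot and the scene stay as the last script left them, time stands still between calls to the robot, and variables do not carry over. Pictures are saved under pics/ and viewed, and the job is handed in when it is done.

```bash
ls; mkdir -p pics
python3 - <<'E'
from station import robot
import cv2
for n in ["scene","top"]:
    p=robot.read_camera(n)
    cv2.imwrite(f"pics/{n}0.png",p["color"][:,:,::-1])
    print(n,p["K"],p["k1"],p["origin"],p["rotation"],p["shot"])
print(robot.read_time_s(),robot.read_eef_rot(),robot.hold_point_z)
E
```

```text
pics
scene [[498.7168818    0.         314.62085056]
 [  0.         498.7168818  198.8020147 ]
 [  0.           0.           1.        ]] -0.15478972179226472 [1402.58404661  594.49822458 1168.73112756] [ 0.39052529  0.84005239 -0.34431325 -0.15248071] 1
top [[380.16809897   0.         318.37238122]
 [  0.         380.16809897 190.80304193]
 [  0.           0.           1.        ]] 0.005510799927339909 [522.05940925 -82.60429169 999.88500373] [ 0.71259703 -0.6999497   0.03351761 -0.0339478 ] 2
0.1 [ 9.93346450e-01  1.15162507e-01  7.12980544e-05 -6.49917908e-04] 147.29999999999998
```

View pics/top0.png

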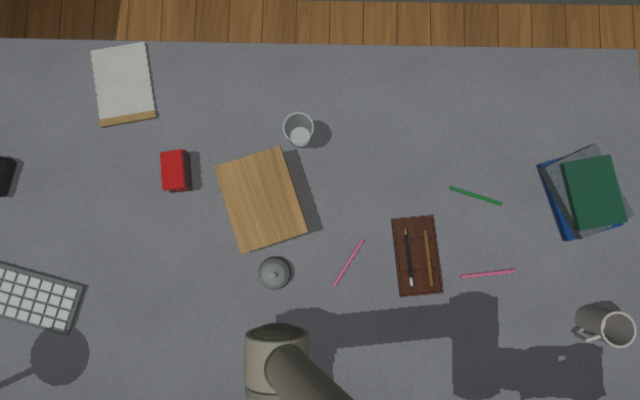

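View pics/scene0.png

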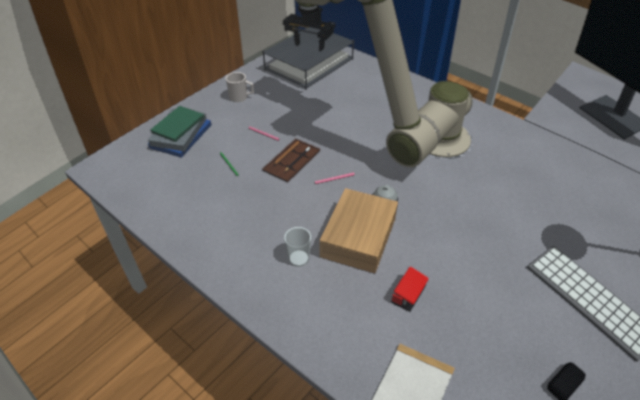

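```bash
cat > h.py <<'E'
import numpy as np, cv2
from scipy.spatial.transform import Rotation as R
def rot(p):
    r=np.asarray(p["rotation"],float)
    return r if r.shape==(3,3) else R.from_quat(r).as_matrix()
def undist(p,uv):
    K=np.asarray(p["K"]); d=(np.asarray(uv,float)-K[:2,2])/[K[0,0],K[1,1]]
    s=d.copy()
    for _ in range(30):
        r2=(s**2).sum(-1,keepdims=True); s=d/(1+p["k1"]*r2)
    return s
def onz(p,uv,z):
    uv=np.atleast_2d(uv); s=undist(p,uv)
    v=np.c_[s,np.ones(len(s))]@rot(p).T
    o=np.asarray(p["origin"]); t=(z-o[2])/v[:,2]
    return o+t[:,None]*v
def proj(p,X):
    X=np.atleast_2d(X); c=(X-np.asarray(p["origin"]))@rot(p)
    s=c[:,:2]/c[:,2:]; r2=(s**2).sum(1,keepdims=True); s=s*(1+p["k1"]*r2)
    K=np.asarray(p["K"]); return s*[K[0,0],K[1,1]]+K[:2,2]
E
python3 - <<'E'
from station import robot
from h import *
import pickle
P={}
for n in ["scene","top"]:
    p=robot.read_camera(n); P[n]=p
    for q in ["drawer_box","dowel_center","tray","pencil_center","tumbler","punch","bell","front_wide"]:
        for m in robot.masks_of(q,p)[:4]:
            px=m["pixels"]; a=int(px.sum())
            if a<10: continue
            ys,xs=np.nonzero(px); r=cv2.minAreaRect(np.c_[xs,ys].astype(np.float32))
            print(n,q,round(m["score"],2),np.round(m["location"],1),a,np.round(cv2.boxPoints(r),1).tolist(), np.round(onz(p,m["location"],20)[0]))
            P[n,q,len([k for k in P if k[:2]==(n,q)])]=px
pickle.dump(P,open("P.pkl","wb"))
s=P["scene"]["color"][:,:,::-1]; cv2.imwrite("pics/sc_zoom.png",cv2.resize(s[170:310,260:440],None,fx=4.2,fy=4.2,interpolation=cv2.INTER_CUBIC))
s=P["top"]["color"][:,:,::-1]; cv2.imwrite("pics/tp_zoom.png",cv2.resize(s[130:310,205:450],None,fx=3.2,fy=3.2,interpolation=cv2.INTER_CUBIC))
E
```

```text
scene drawer_box 0.68 [357.5 229.9] 4666 [[313.1000061035156, 254.89999389648438], [338.8999938964844, 181.10000610351562], [400.70001220703125, 202.60000610351562], [375.0, 276.5]] [578.  43.  20.]
scene dowel_center 0.45 [406.4 289.1] 998 [[386.79998779296875, 299.6000061035156], [407.6000061035156, 264.20001220703125], [430.29998779296875, 277.5], [409.5, 312.8999938964844]] [663. 277.  20.]
scene tray 0.68 [290.5 162.4] 1096 [[261.5, 168.39999389648438], [301.1000061035156, 130.39999389648438], [319.6000061035156, 149.6999969482422], [280.0, 187.6999969482422]] [ 480. -321.   20.]
scene tumbler 0.88 [297.5 243. ] 932 [[284.0, 226.0], [311.0, 226.0], [311.0, 267.0], [284.0, 267.0]] [732. -63.  20.]
scene punch 0.68 [407.5 289.4] 949 [[386.8999938964844, 299.8999938964844], [407.70001220703125, 265.20001220703125], [429.3999938964844, 278.29998779296875], [408.6000061035156, 313.0]] [662. 280.  20.]
scene bell 0.57 [389.6 192.2] 265 [[373.1000061035156, 195.10000610351562], [376.1000061035156, 182.0], [399.20001220703125, 187.39999389648438], [396.20001220703125, 200.39999389648438
[... 1576 characters left out ...]
5, 283.79998779296875], [409.5, 284.20001220703125]] [ 441. -312.   20.]
top tumbler 0.88 [301.1 129.8] 848 [[283.0, 112.0], [313.0, 112.0], [313.0, 146.0], [283.0, 146.0]] [776. -33.  20.]
top punch 0.71 [178.2 171.8] 1240 [[159.10000610351562, 150.3000030517578], [189.1999969482422, 148.0], [192.39999389648438, 190.5], [162.39999389648438, 192.8000030517578]] [659. 284.  20.]
top bell 0.66 [276.7 274.4] 863 [[259.0, 256.0], [291.0, 256.0], [291.0, 288.0], [259.0, 288.0]] [401.  21.  20.]
top bell 0.38 [417.  254.7] 3102 [[389.5, 218.39999389648438], [433.79998779296875, 213.1999969482422], [443.1000061035156, 292.20001220703125], [398.79998779296875, 297.3999938964844]] [ 457. -335.   20.]
```

View pics/sc_zoom.png

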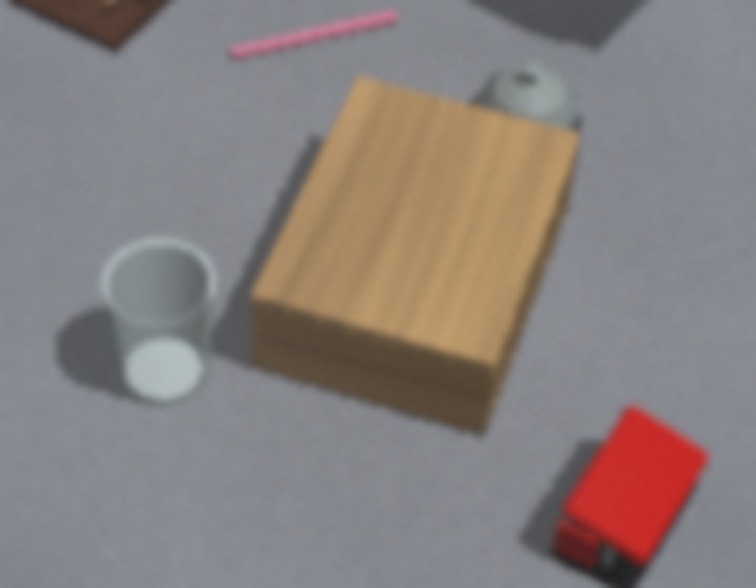

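View pics/tp_zoom.png

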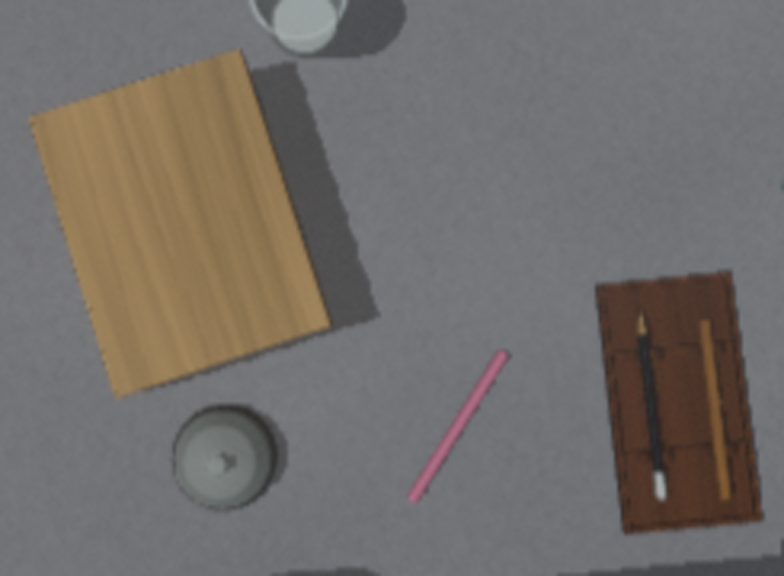

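Run:
```python
from h import *
import pickle
from scipy.optimize import least_squares
P=pickle.load(open("P.pkl","rb"))
T,S=P["top"],P["scene"]
c=np.array([[32,117],[241,50],[328,325],[118,395]])/3.2+[205,130]
w=onz(T,c,84); print(np.round(w,1), np.linalg.norm(np.roll(w,-1,0)-w,axis=1))
cs=np.array([[252,295],[497,363],[579,132],[363,78]])/4.2+[260,170]
w2=onz(S,cs,84); print(np.round(w2,1),np.linalg.norm(np.roll(w2,-1,0)-w2,axis=1))
# fit, assume +x_box toward -y world (back) 
def cor(p,z=84):
    x,y,a=p; L=np.array([[85,112],[85,-112],[-85,-112],[-85,112]]);ca,sa=np.cos(a),np.sin(a)
    return np.c_[L@np.array([[ca,sa],[-sa,ca]])+[x,y],np.full(4,z)]
for nm,ww in(("top",w),("scene",w2)):
    def f(p):
        C=cor(p)[:,:2]; return np.concatenate([np.min(np.linalg.norm(C[:,None]-ww[None,:,:2],axis=2),axis=1)])
    r=least_squares(f,[595,60,-np.pi/2+.3]); print(nm,r.x,np.degrees(r.x[2]),f(r.x))
    if nm=="top": b=r.x
    else: b2=r.x
bb=(b+b2)/2
print(bb)
# rectify ±x faces
for cam,pp,bx in(("top",T,b),("scene",S,b2)):
  for s in(1,-1):
    for pos in [0]:
      ys=np.arange(-112,112.1,.5); zs=np.arange(88,-4,-.5)
      Y,Z=np.meshgrid(ys,zs); x,y,a=bx
      X=np.full(Y.shape,85.*s); wx=x+np.cos(a)*X-np.sin(a)*Y; wy=y+np.sin(a)*X+np.cos(a)*Y
      uv=proj(pp,np.stack([wx,wy,Z],-1).reshape(-1,3)).reshape(*Y.shape,2).astype(np.float32)
      im=cv2.remap(pp["color"],uv[...,0],uv[...,1],cv2.INTER_CUBIC)[:,:,::-1]
      im=cv2.convertScaleAbs(im,alpha=1.8)
      cv2.imwrite(f"pics/rect_{cam}{s}.png",im)
st=np.vstack([cv2.imread(f"pics/rect_{c}{s}.png") for c in("top","scene") for s in(1,-1)])
cv2.imwrite("pics/rect.png",cv2.resize(st,None,fx=.8*1,fy=.8)) 
z=cv2.resize(S["color"][195:285,365:410,::-1],None,fx=6.5,fy=6.5,interpolation=cv2.INTER_CUBIC);cv2.imwrite("pics/face.png",cv2.convertScaleAbs(z,alpha=1.8))
```

```text
[[664.5 171.4  84. ]
 [719.1  13.9  84. ]
 [511.2 -57.   84. ]
 [456.6  98.2  84. ]] [166.69321135 219.6686029  164.50252393 220.33413429]
[[721.6  16.   84. ]
 [663.6 175.6  84. ]
 [455.   99.8  84. ]
 [510.9 -54.   84. ]] [169.84634916 221.9064543  163.61519045 222.01927332]
top [586.30144337  56.11576616  -1.23627098] -70.83310958013853 [1.53728337 4.84860341 4.28110369 1.85016351]
scene [587.22435069  58.90048749  -1.23113133] -70.53862952024632 [0.4440275  4.66593043 2.58142873 1.19746273]
[586.76289703  57.50812682  -1.23370116]
```

View pics/rect.png

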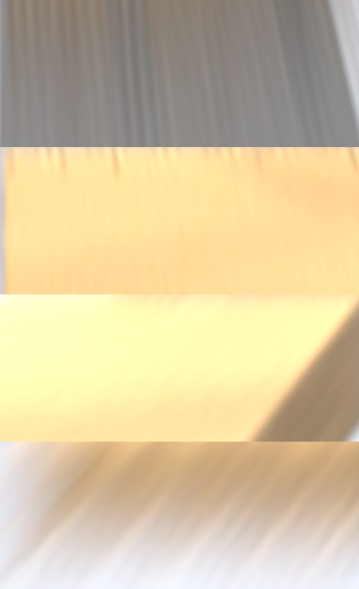

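View pics/face.png

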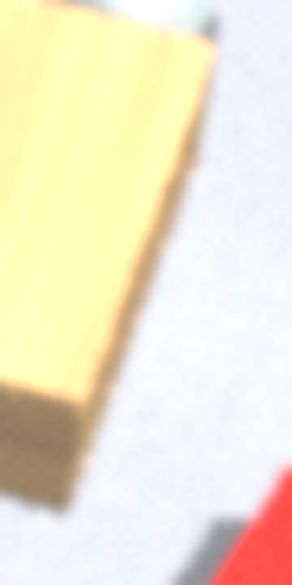

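Run:
```python
from station import robot
from h import *
fs={}
for n in ["scene","top"]:
    p=robot.read_camera(n); acc=p["color"].astype(float)
    for q in ["drawer_wide","front_wide","drawer_narrow","catch_wide"]:
        for m in robot.masks_of(q,p)[:3]:
            ys,xs=np.nonzero(m["pixels"]); print(n,q,round(m["score"],2),m["location"],len(xs), xs.min(),xs.max(),ys.min(),ys.max())
    for i in range(7): acc+=robot.read_camera(n)["color"]
    fs[n]=acc/8; np.save(n+"_avg.npy",fs[n])
S=fs["scene"];
z=cv2.resize(np.clip(S[198:280,365:405,::-1]*1.5,0,255).astype(np.uint8),None,fx=7,fy=7,interpolation=cv2.INTER_NEAREST)
T=fs["top"];t=np.clip(T[140:258,205:315,::-1]*1.5,0,255).astype(np.uint8)
cv2.imwrite("pics/avg_s.png",z);cv2.imwrite("pics/avg_t.png",cv2.resize(t,None,fx=5,fy=5,interpolation=cv2.INTER_NEAREST))
print(robot.read_time_s())
```

```text
scene front_wide 0.61 [388.1, 224.1] 57 387 394 215 238
scene front_wide 0.2 [355.7, 231.1] 4548 319 397 188 272
scene drawer_narrow 0.51 [377.2, 254.5] 37 378 383 248 261
top drawer_wide 0.71 [407.4, 259.9] 139 405 412 236 284
2.2
```

View pics/avg_s.png

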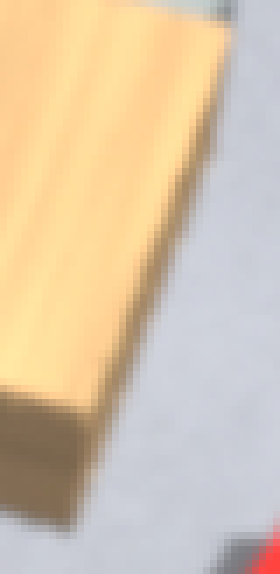

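View pics/avg_t.png

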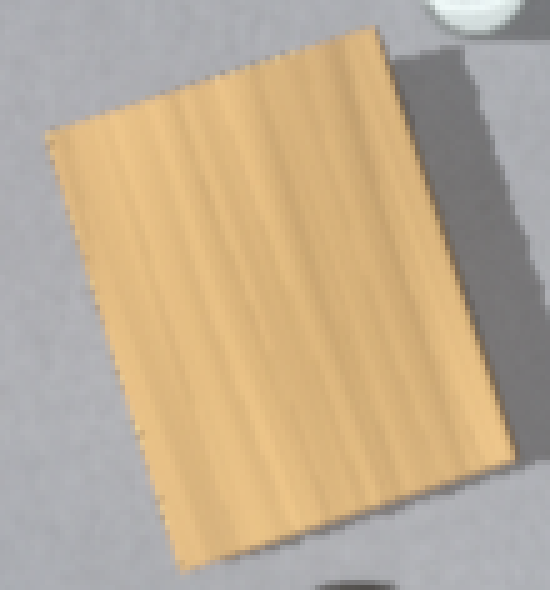

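Run:
```python
from h import *
import pickle
P=pickle.load(open("P.pkl","rb"))
def rect(cam,px,z):
    cs,_=cv2.findContours(cv2.resize(px.astype(np.uint8),None,fx=4,fy=4,interpolation=cv2.INTER_NEAREST),cv2.RETR_EXTERNAL,cv2.CHAIN_APPROX_NONE)
    c=max(cs,key=cv2.contourArea)[:,0].astype(float)
    w=onz(P[cam],(c+.5)/4-.5,z)[:,:2].astype(np.float32)
    r=cv2.minAreaRect(w);b=cv2.boxPoints(r);e=b[1]-b[0] if np.linalg.norm(b[1]-b[0])>np.linalg.norm(b[2]-b[1]) else b[2]-b[1]
    a=np.degrees(np.arctan2(e[1],e[0]))%180
    return np.round(r[0],1),np.round(sorted(r[1]),1),round(a,1)
print("tray top",rect("top",P["top","tray",0],11),"scene",rect("scene",P["scene","tray",0],8))
for q in["dowel_center","pencil_center"]:
  for i in range(4):
    if("top",q,i) in P: print(q,i,rect("top",P["top",q,i],21))
print("box",rect("top",P["top","drawer_box",0],84))
# colour-based pencil/dowel/tray check
im=P["top"]["color"]
cv2.imwrite("pics/tray.png",cv2.resize(im[208:302,385:448,::-1],None,fx=6,fy=6,interpolation=cv2.INTER_CUBIC))
z=P["scene"]["color"][132:192,255:327,::-1]
cv2.imwrite("pics/tray_s.png",cv2.resize(z,None,fx=9,fy=9,interpolation=cv2.INTER_CUBIC))
```

```text
tray top (array([ 454.4, -336.5]), array([116.1, 205.3]), np.float32(5.4)) scene (array([ 453.8, -343.9]), array([120.7, 211.1]), np.float32(6.0))
dowel_center 0 (array([ 435.3, -159.4]), array([ 12. , 137.2]), np.float32(148.3))
dowel_center 1 (array([ 415.1, -510.3]), array([ 11.9, 127.5]), np.float32(97.7))
dowel_center 2 (array([ 451.1, -363.5]), array([ 13.3, 135.8]), np.float32(5.9))
dowel_center 3 (array([ 604.3, -511.4]), array([ 8.3, 72.3]), np.float32(72.3))
pencil_center 0 (array([ 450. , -312.3]), array([ 10.4, 135.7]), np.float32(6.4))
box (array([589.5,  56.7]), array([177.3, 227.1]), np.float32(19.7))
```

View pics/tray.png

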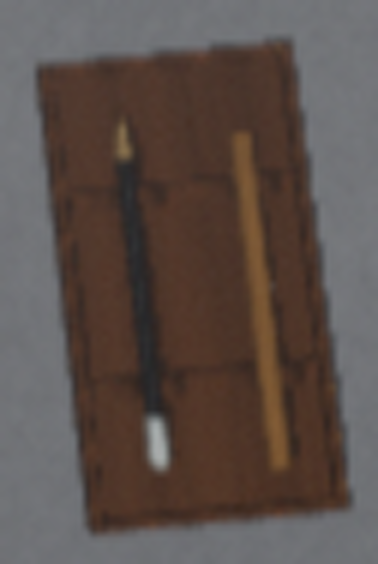

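View pics/tray_s.png

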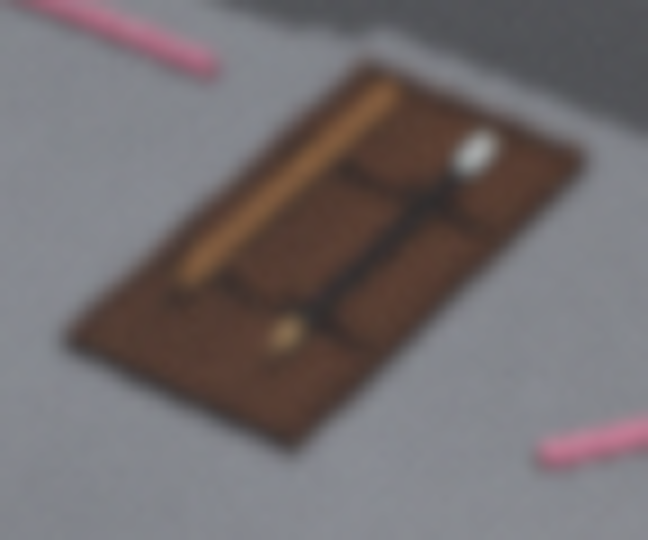

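```bash
python3 - <<'E'
from h import *
import pickle
P=pickle.load(open("P.pkl","rb"));T,S=P["top"],P["scene"]
f=lambda a:(np.array(a,float)+.5)/6-.5+[385,208]
g=lambda a:(np.array(a,float)+.5)/9-.5+[255,132]
for nm,cam,ff,tr,dw,pn in(("top",T,f,[[38,65],[290,42],[350,507],[92,530]],[[243,130],[281,470]],[[123,116],[158,472]]),
     ("scene",S,g,[[292,450],[68,342],[372,60],[585,155]],[[183,283],[395,88]],[[272,352],[487,138]])):
    t=onz(cam,ff(tr),12)[:,:2];d=onz(cam,ff(dw),22)[:,:2];p=onz(cam,ff(pn),22)[:,:2]
    print(nm,"tray",t.mean(0).round(1),np.linalg.norm(np.roll(t,-1,0)-t,axis=1).round(1),np.degrees(np.arctan2(*(t[0]-t[3])[::-1])).round(1),np.degrees(np.arctan2(*(t[1]-t[2])[::-1])).round(1))
    for n,q in(("dowel",d),("pencil",p)): e=q[0]-q[1];print(n,q.round(1).tolist(),q.mean(0).round(1),np.linalg.norm(e).round(1),np.degrees(np.arctan2(e[1],e[0])).round(1))
E
python3 - <<'E'
from station import robot
from h import *
# ik checks
def down(yaw): # tool z down, tool y axis at angle yaw+90 
    x=np.array([np.cos(yaw),np.sin(yaw),0]);z=np.array([0,0,-1.]);return R.from_matrix(np.c_[x,np.cross(z,x),z]).as_quat()
print(R.from_quat(robot.read_eef_rot()).as_matrix().round(3))
for nm,p,yaws in(("pushrod",(372,-372,14+166),(5.8,185.8)),("grab",(538,-355,166+14),(5.8,185.8)),("hole",(619,-133,44+147),(109.3,289.3)),("drawer",(497,192,216),(109.3,289.3))):
    for y in yaws: print(nm,y,np.round(robot.inverse_kinematics(p,down(np.radians(y))),2))
E
```

```text
top tray [ 455.9 -336.4] [109.5 197.8 109.9 197.4] 6.6 6.7
dowel [[521.8, -355.9], [379.9, -370.5]] [ 450.8 -363.2] 142.7 5.9
pencil [[526.8, -304.8], [378.1, -318.8]] [ 452.4 -311.8] 149.4 5.4
scene tray [ 457.4 -336.9] [107.5 203.1 106.5 201.7] 7.2 6.9
dowel [[518.3, -358.9], [378.1, -374.6]] [ 448.2 -366.8] 141.0 6.4
pencil [[525.2, -305.7], [378.3, -325.4]] [ 451.7 -315.6] 148.3 7.7
[[ 0.973  0.229 -0.   ]
 [ 0.229 -0.973  0.   ]
 [ 0.    -0.    -1.   ]]
pushrod 5.8 [-1.01  0.62  1.65 -0.    0.87  0.46]
pushrod 185.8 [-1.01  0.62  1.65 -0.    0.87 -2.68]
grab 5.8 [-0.77  0.76  1.29 -0.    1.09  0.7 ]
grab 185.8 [-0.77  0.76  1.29 -0.    1.09 -2.44]
hole 109.3 [-0.4   0.73  1.32 -0.    1.09 -0.74]
hole 289.3 [-0.4   0.73  1.32 -0.    1.09  2.41]
drawer 109.3 [ 0.15  0.57  1.6  -0.    0.97 -0.19]Traceback (most recent call last):
  File "<stdin>", line 8, in <module>
    return _wrapfunc(a, 'round', decimals=decimals, out=out)
    return _wrapit(obj, method, *args, **kwds)
    result = getattr(arr, method)(*args, **kwds)
TypeError: unsupported operand type(s) for *: 'NoneType' and 'float'
```

```bash
cat >> h.py <<'E'
def down(deg):
    a=np.radians(deg);x=np.array([np.cos(a),np.sin(a),0]);z=np.array([0,0,-1.]);return R.from_matrix(np.c_[x,np.cross(z,x),z]).as_quat()
TA=6.5; TD=np.array([np.cos(np.radians(TA)),np.sin(np.radians(TA))])
D0=np.array([456.4,-336.6]); DL=np.array([450.,-363.8]); DL=DL+TD*((D0-DL)@TD)  # point on dowel line at tray x=0
def tp(s,tipz): return [*(DL+TD*s),tipz+166]
BC=np.array([588.0,58.0]); BA=np.radians(-70.6); BX=np.array([np.cos(BA),np.sin(BA)]);BY=np.array([-BX[1],BX[0]])
def bp(x,y): return BC+BX*x+BY*y
def shot(robot,name,pic,crop=None,f=1):
    p=robot.read_camera(name); im=p["color"]
    if crop: im=im[crop[1]:crop[3],crop[0]:crop[2]]
    cv2.imwrite("pics/"+pic,cv2.resize(im[:,:,::-1],None,fx=f,fy=f,interpolation=cv2.INTER_CUBIC)); return p
E
python3 - <<'E'
from station import robot
from h import *
q=down(TA)
robot.grab(5)
robot.move_ptp(tp(-93,90),q)
robot.move_straight(tp(-93,14),rate=120)
print(robot.read_ft_force(),robot.read_grip_width(),robot.read_time_s())
shot(robot,"top","a1.png",(360,190,480,320),5)
shot(robot,"scene","a2.png",(235,110,355,210),6)
E
```

```text
[ 0.26383248 -0.19221931  0.01094501] 0.5133147751345412 5.525
```

View pics/a1.png

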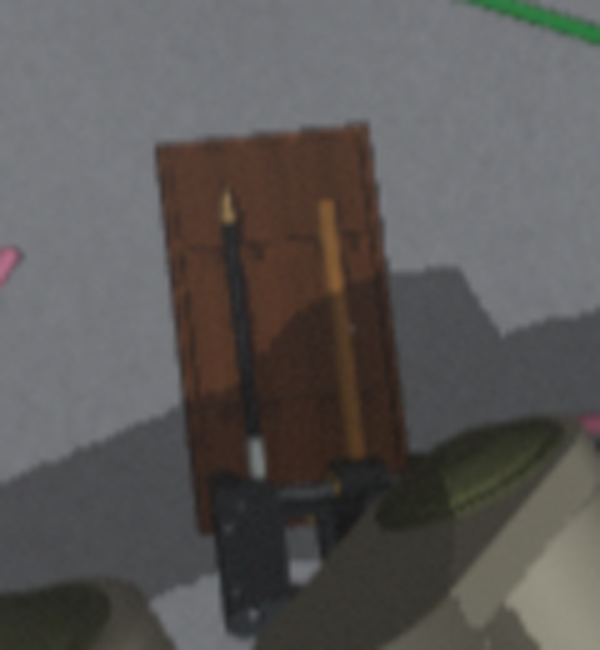

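View pics/a2.png

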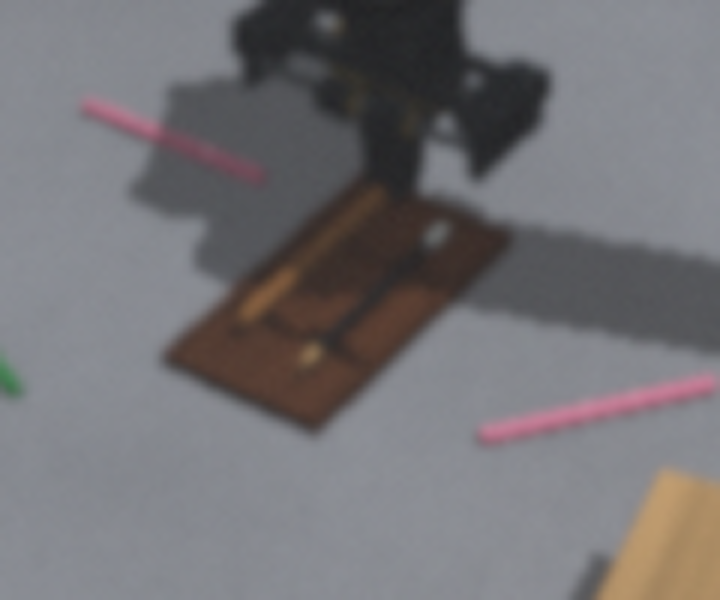

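Run:
```python
from station import robot
from h import *
robot.move_straight(tp(-72,14),rate=60); print(robot.read_ft_force())
for s in(-64,-61,-58):
    robot.move_straight(tp(s,14),rate=50); f=robot.read_ft_force();print(s,np.round(f,2))
    if np.linalg.norm(f)>4: break
robot.move_straight(tp(-62,14),rate=100)
robot.move_straight(tp(-62,80),rate=200)
robot.ungrasp()
robot.move_ptp(tp(86,80),down(TA))
p=shot(robot,"scene","b2.png",(235,110,355,210),6)
shot(robot,"top","b1.png",(360,190,480,320),5)
print(robot.read_time_s())
```

```text
[-0.19026832 -0.3369112  -0.59762689]
-64 [-0.14 -0.53  0.29]
-61 [-0.5  -0.15 -1.07]
-58 [-0.94 -0.04  0.86]
9.7333
```

View pics/b1.png

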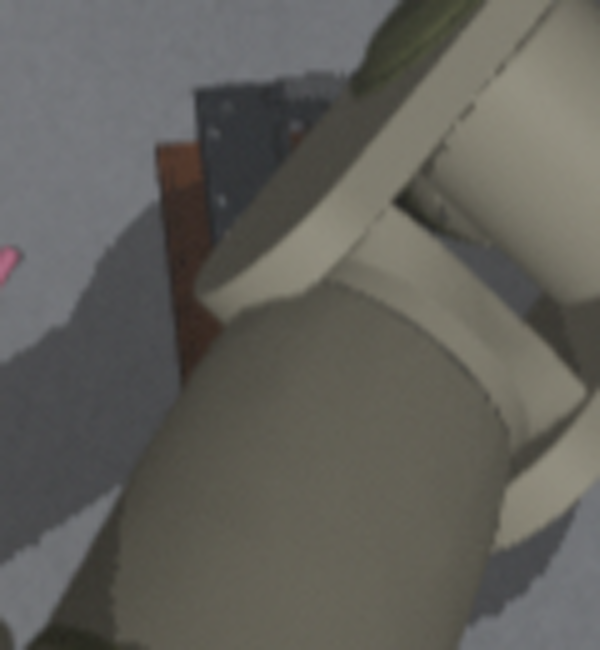

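View pics/b2.png

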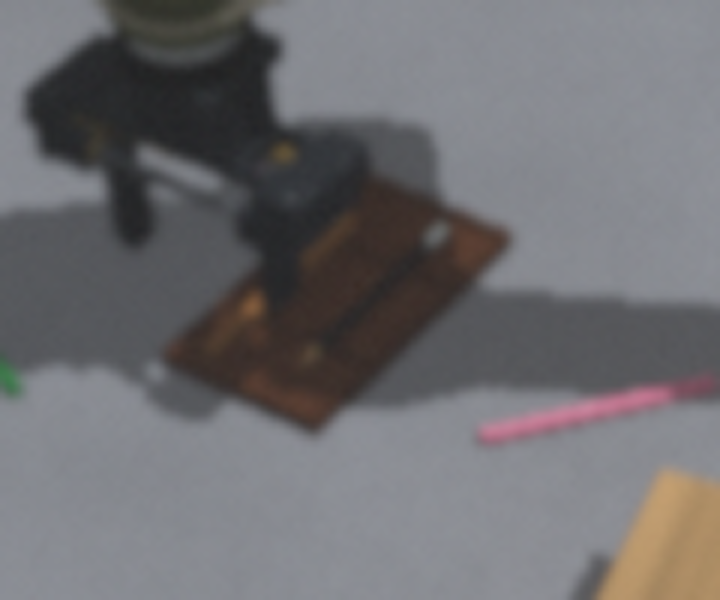

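Run:
```python
from station import robot
from h import *
p=robot.read_camera("scene")
for uv in([208,347],[316,355]):
    w=onz(p,(np.array(uv)+.5)/6-.5+[235,110],22)[0,:2]; d=w-DL; print(w.round(1),"s",(d@TD).round(1),"lat",(TD[0]*d[1]-TD[1]*d[0]).round(1))
```

```text
[ 547.1 -358.1] s 87.7 lat -5.4
[ 512.7 -305.7] s 59.5 lat 50.6
```

Run:
```python
from station import robot
from h import *
robot.move_straight(tp(84.5,14.5),rate=120)
print(np.round(robot.read_ft_force(),2))
robot.grab(30)
print(robot.read_grip_width(),np.round(robot.read_ft_force(),2))
robot.move_straight(tp(84.5,60),rate=80)
print(robot.read_grip_width(),np.round(robot.read_ft_force(),2))
shot(robot,"scene","c2.png",(215,90,365,210),5)
print(robot.read_time_s())
```

```text
[ 0.49 -0.19 -0.11]
8.802154459184855 [-0.19 -0.13  0.1 ]
8.652885891207013 [ 0.46  0.14 -0.68]
12.4333
```

View pics/c2.png

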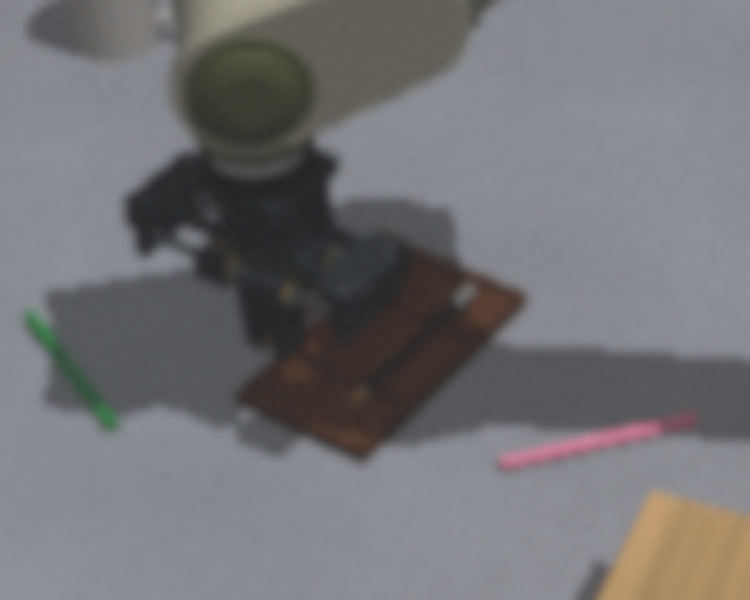

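```bash
cat >> h.py <<'E'
QB=down(np.degrees(BA))  # tool x along +box x (handle side), free end along -x
FREE=134.
def bh(x_end,y,axz): return [*bp(x_end+FREE,y),axz-6.5+166]
E
python3 - <<'E'
from station import robot
from h import *
robot.move_straight(tp(84.5,130),rate=250)
print(robot.inverse_kinematics(bh(125,-34,110),QB))
robot.move_ptp(bh(125,-34,110),QB)
robot.move_straight(bh(120,-34,44),rate=150)
print(robot.read_qpos(),robot.read_grip_width(),np.round(robot.read_ft_force(),2))
p=shot(robot,"top","d1.png",(205,130,365,290),4)
print(proj(p,[*bp(85,-34),44]),proj(p,[*bp(120,-34),49]))
p=shot(robot,"scene","d2.png",(255,120,405,240),5)
print(proj(p,[*bp(120,-34),44]))
print(robot.read_time_s())
E
```

```text
[-4.74426328e-01  7.02171888e-01  1.11857033e+00 -4.44089210e-16
  1.32085043e+00  2.32857245e+00]
[-4.69489618e-01  7.67556574e-01  1.19207209e+00 -2.62055253e-05
  1.18079360e+00  2.33359587e+00] 8.726037654127643 [-0.67 -0.66  0.5 ]
[[299.21422171 202.0832087 ]] [[312.37817296 197.56124384]]
[[325.82052658 210.93369314]]
15.0083
```

View pics/d1.png

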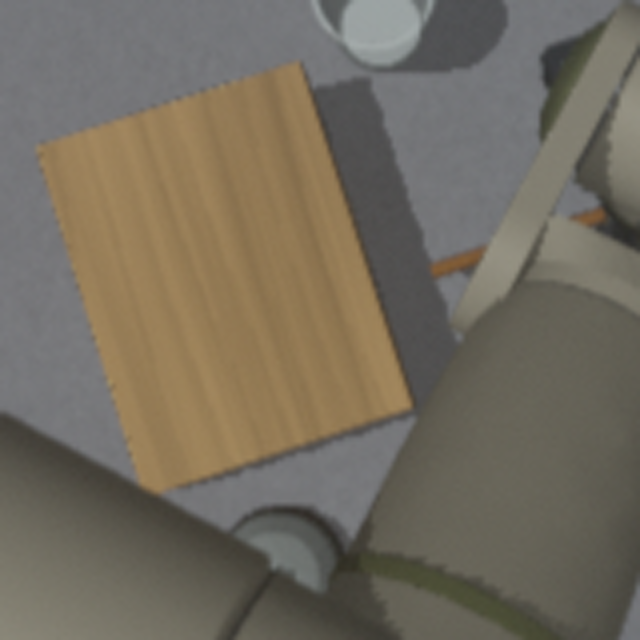

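View pics/d2.png

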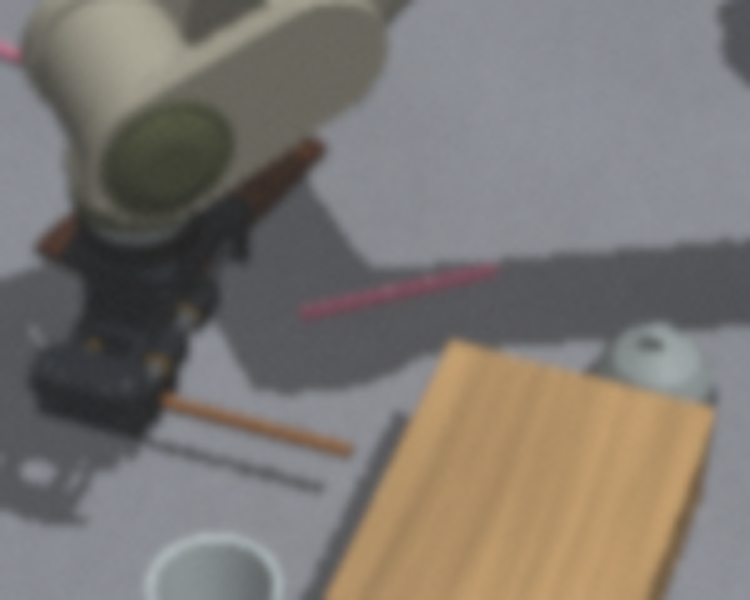

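Run:
```python
from station import robot
from h import *
p=robot.read_camera("top")
o=np.array([[300,62],[411,408],[40,147],[157,491]])/4+[204.6,129.6]
pr=proj(p,[[*bp(*c),84] for c in((85,112),(85,-112),(-85,112),(-85,-112))])
print((o).round(1),pr.round(1),(o-pr).round(1),(o-pr).mean(0))
s=robot.read_camera("scene")
o=np.array([[455,338],[714,408]])/5+[254.6,119.6]
pr=proj(s,[[*bp(*c),84] for c in((85,-112),(-85,-112))]);print((o-pr).round(1))
o=np.array([[252,295],[497,363],[579,132],[363,78]])/4.2+[259.6,169.6]
pr=proj(s,[[*bp(*c),84] for c in((85,112),(-85,112),(-85,-112),(85,-112))]);print((o-pr).round(1))
```

```text
[[279.6 145.1]
 [307.4 231.6]
 [214.6 166.4]
 [243.8 252.4]] [[279.9 144.5]
 [308.5 231.8]
 [213.4 166.2]
 [240.7 254.5]] [[-0.3  0.6]
 [-1.1 -0.2]
 [ 1.2  0.2]
 [ 3.2 -2.1]] [ 0.74839664 -0.39892972]
[[ 0.5 -0.5]
 [-0.9 -0.2]]
[[-0.1 -0.3]
 [ 0.1 -0.8]
 [-0.9 -0.4]
 [ 0.9  0.4]]
```

Run:
```python
from station import robot
from h import *
robot.move_straight(bh(88,-34,44),rate=100)
d=np.r_[BX,0]
for ins in(2,5,8,11,14):
    robot.move_straight(bh(85-ins,-34,44),rate=50); f=np.array(robot.read_ft_force());print(ins,np.round(f,2),"axial",(f@d).round(2))
    if np.linalg.norm(f)>6: break
shot(robot,"scene","e2.png",(255,120,405,240),5)
shot(robot,"top","e1.png",(205,130,365,290),4)
print(robot.read_time_s())
```

```text
2 [-0.18 -0.22  0.05] axial 0.15
5 [ 0.6  -0.09  0.56] axial 0.29
8 [-0.53 -1.2   0.79] axial 0.95
11 [0.25 0.71 0.19] axial -0.58
14 [ 0.36 -0.36 -0.13] axial 0.46
16.925
```

View pics/e2.png

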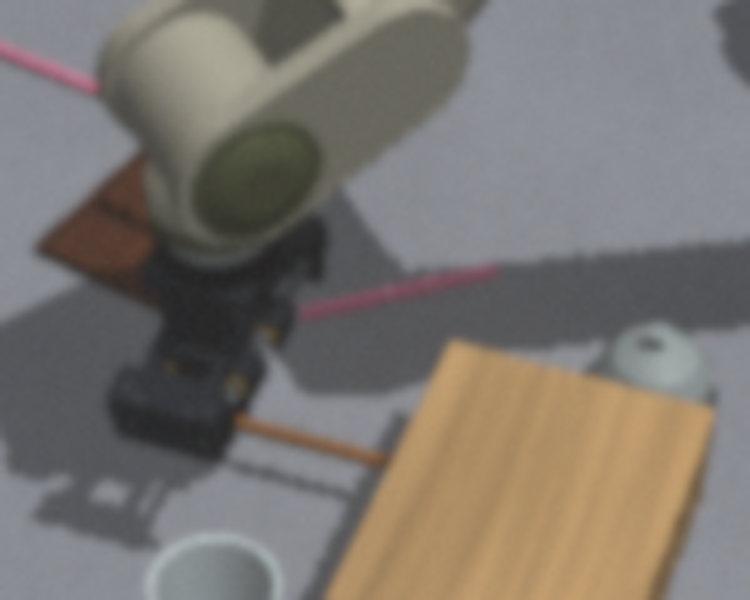

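Run:
```python
from station import robot
from h import *
d=np.r_[BX,0]
for ins in(17,19,21,22.5,24,25.5):
    robot.move_straight(bh(85-ins,-34,44),rate=40); f=np.array(robot.read_ft_force());print(ins,np.round(f,2),"axial",(f@d).round(2))
    if np.linalg.norm(f)>15: break
shot(robot,"scene","f2.png",(255,150,445,310),4)
shot(robot,"top","f1.png",(165,130,325,290),4)
print(robot.read_time_s(),robot.read_grip_width())
```

```text
17 [ 0.52 -0.24 -0.61] axial 0.4
19 [ 0.97 -2.61 -0.57] axial 2.78
21 [ 1.46 -2.38  0.03] axial 2.73
22.5 [ 1.49 -5.95 -0.61] axial 6.1
24 [ 2.01 -6.22 -0.56] axial 6.53
25.5 [ 2.53 -6.72  0.13] axial 7.18
18.525 8.570130432717733
```

View pics/f1.png

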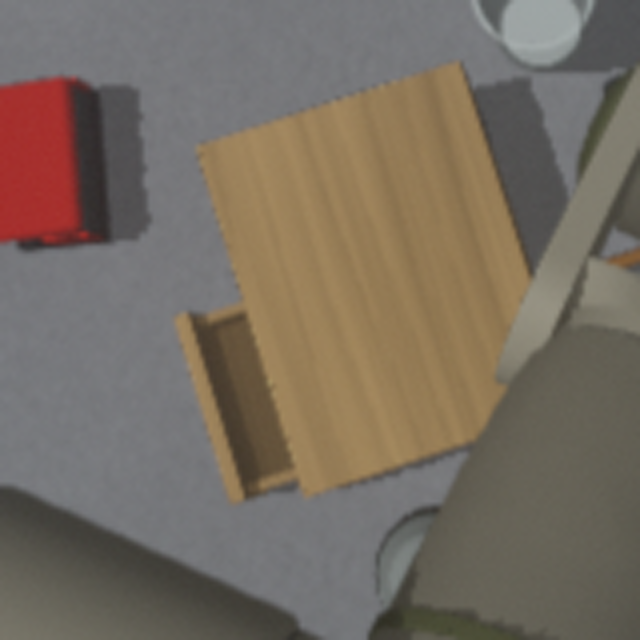

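View pics/f2.png

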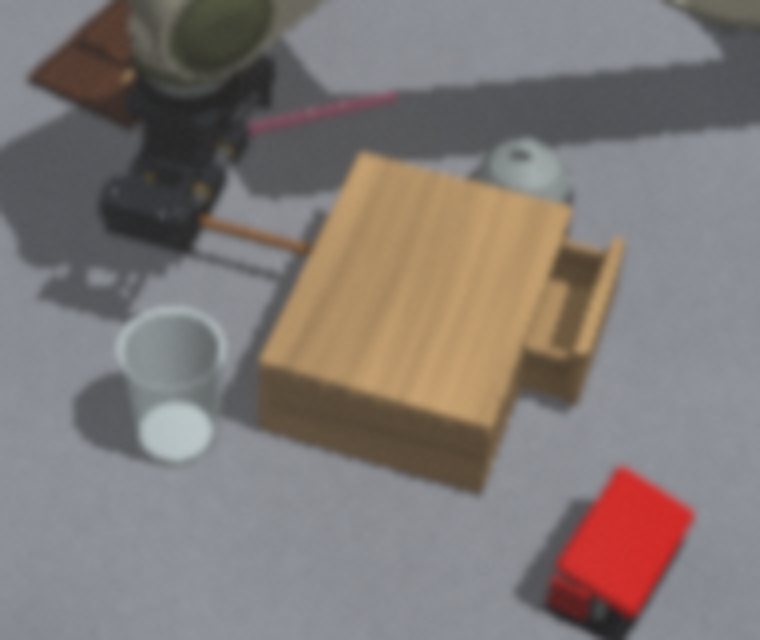

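Run:
```python
from station import robot
from h import *
robot.move_straight(bh(120,-34,44),rate=150)
p=shot(robot,"top","g1.png",(205,130,365,290),4)
p=shot(robot,"scene","g2.png",(255,120,405,240),5)
robot.move_straight(bh(122,-34,110),rate=250)
robot.move_ptp(tp(84.5,110),down(TA))
robot.move_straight(tp(84.5,40),rate=150)
shot(robot,"scene","g3.png",(235,110,355,210),6)
shot(robot,"top","g4.png",(360,190,480,320),5)
print(robot.read_time_s(),robot.read_grip_width(),robot.read_ft_force())
```

```text
21.7583 8.40111097974975 [ 0.15861801 -0.27604866 -0.00462493]
```

View pics/g2.png

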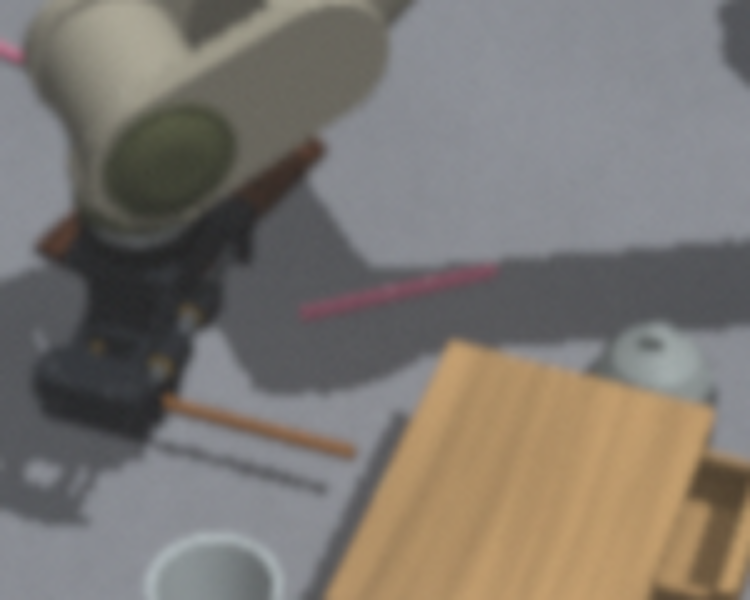

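View pics/g3.png

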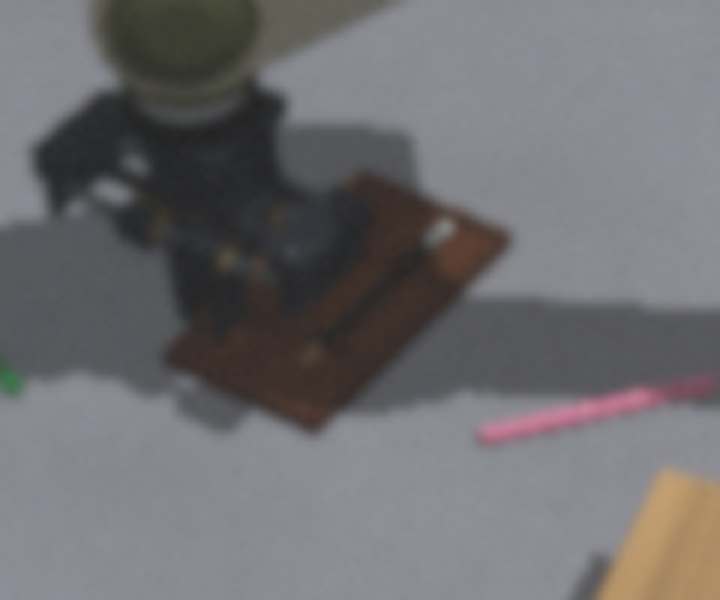

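View pics/g4.png

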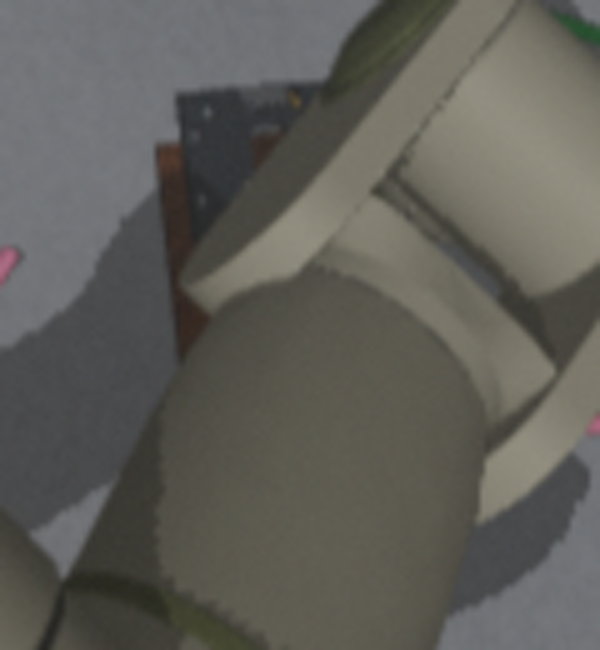

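Run:
```python
from station import robot
from h import *
robot.move_straight(tp(84.5,18),rate=80);print(np.round(robot.read_ft_force(),2))
robot.move_straight(tp(84.5,15),rate=40);print(np.round(robot.read_ft_force(),2))
robot.ungrasp();robot.hold(.2)
robot.move_straight(tp(84.5,90),rate=150)
robot.move_ptp([*bp(-108,-42),300],down(np.degrees(BA)+180))
robot.grab(5)
shot(robot,"scene","i2.png",(235,110,355,210),6)
p=shot(robot,"top","i1.png",(360,190,480,320),5)
for q in("dowel_center","pencil_center"):
    for m in robot.masks_of(q,p): print(q,m["score"],m["location"])
print(robot.read_time_s(),robot.read_qpos())
```

```text
[0.19 0.29 0.93]
[ 0.07 -0.98  0.77]
dowel_center 0.66 [346.7, 264.2]
dowel_center 0.56 [424.5, 247.9]
dowel_center 0.52 [485.3, 275.2]
dowel_center 0.52 [477.0, 195.1]
pencil_center 0.7 [409.1, 259.1]
27.8333 [ 5.50151242e-02  4.52508079e-01  1.50987036e+00  5.10336691e-06
  1.17926057e+00 -2.83545169e-01]
```

View pics/i1.png

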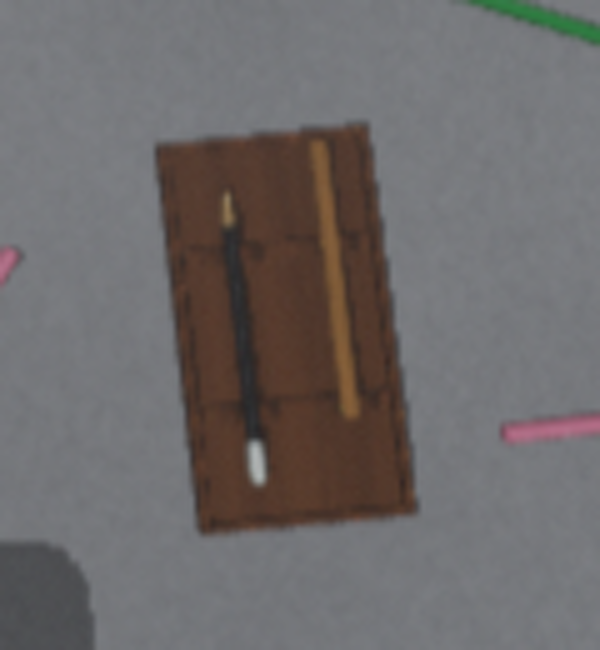

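View pics/i2.png

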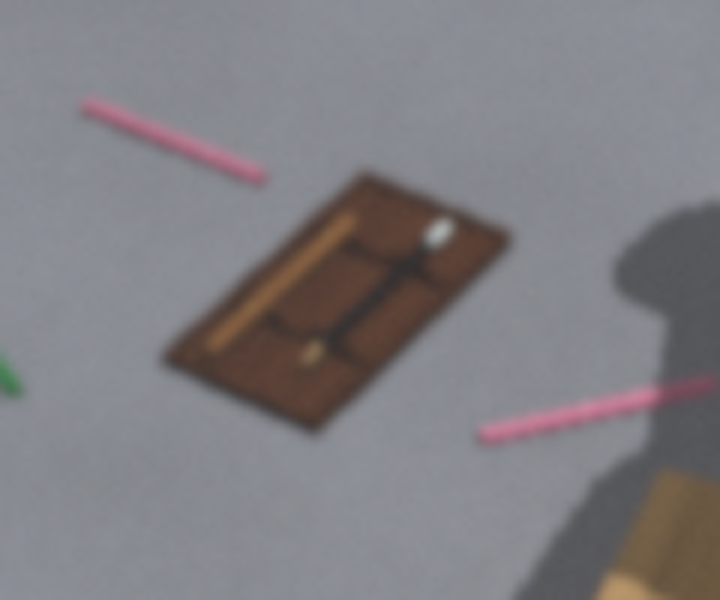

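Run:
```python
from station import robot
from h import *
p=robot.read_camera("top")
w=onz(p,np.array([[177,318],[234,500],[191,316],[246,497]])/4+[164.6,129.6],74)[:,:2]-BC
print(np.c_[w@BX,w@BY].round(1))
shot(robot,"scene","j2.png",(335,150,445,270),5)
shot(robot,"top","j1.png",(165,130,325,290),4)
```

```text
[[-128.2   16.7]
 [-127.3  -98.9]
 [-119.8   15.2]
 [-120.   -99.5]]
```

View pics/j2.png

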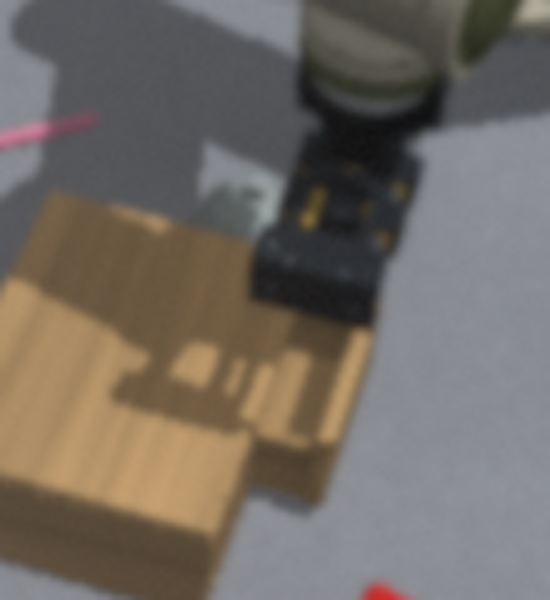

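Run:
```python
from station import robot
from h import *
q=down(np.degrees(BA)+180)
T=lambda x,z:[*bp(x,-42),z+166]
robot.move_straight(T(-102,95),rate=150)
for z in(75,60,45):
    robot.move_straight(T(-102,z),rate=80); f=np.array(robot.read_ft_force());print(z,np.round(f,2))
    if np.linalg.norm(f)>5: robot.move_straight(T(-102,95)); raise SystemExit("contact")
d=np.r_[BX,0]
for x in list(range(-106,-148,-6))+list(np.arange(-150,-163,-1.)):
    robot.move_straight(T(x,45),rate=60); f=np.array(robot.read_ft_force());print(x,(f@d).round(2),end=" ; ")
    if f@d>7: break
robot.hold(.2);print(robot.read_ft_force(),robot.read_time_s())
shot(robot,"scene","k2.png",(255,150,445,310),4)
shot(robot,"top","k1.png",(165,130,325,290),4)
```

```text
75 [0.25 0.64 0.86]
60 [-0.85  0.04  0.25]
45 [ 0.16 -0.29 -0.74]
-106 0.31 ; -112 0.5 ; -118 -0.43 ; -124 0.36 ; -130 -0.03 ; -136 -0.58 ; -142 0.92 ; -150.0 0.27 ; -151.0 -0.62 ; -152.0 0.1 ; -153.0 0.39 ; -154.0 0.28 ; -155.0 5.54 ; -156.0 11.16 ; [  2.38506736 -11.56748804  -0.76037882] 33.2
```

View pics/k2.png

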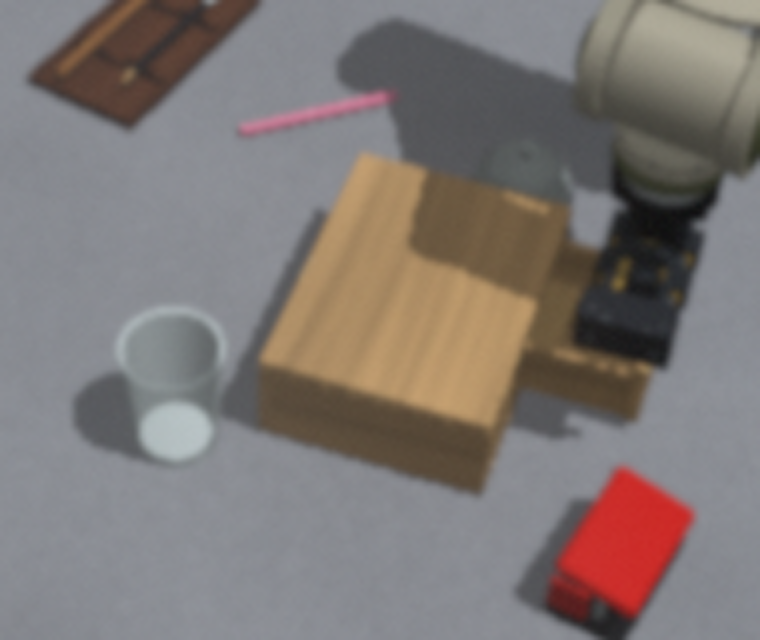

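Run:
```python
from station import robot
from h import *
T=lambda x,z:[*bp(x,-42),z+166]
robot.move_straight(T(-145,45),rate=100)
robot.move_straight(T(-145,150),rate=200)
robot.move_j([-1.555, 0.381, 1.297, -0, 1.464, -0.215])
p=shot(robot,"scene","l2.png",(225,110,445,320),3.5)
for q in("front_wide","drawer_narrow"):
    print(q,[(round(m["score"],2),m["location"],int(m["pixels"].sum())) for m in robot.masks_of(q,p)])
p=shot(robot,"top","l1.png",(150,100,450,310),2.6)
for q in("tumbler","punch","bell","pencil_center"):
    print(q,[(round(m["score"],2),m["location"]) for m in robot.masks_of(q,p)][:1])
print(robot.read_time_s())
```

```text
front_wide [(0.76, [404.2, 231.9], 1232)]
drawer_narrow [(0.65, [377.9, 253.8], 19), (0.44, [403.2, 228.9], 1229)]
tumbler [(0.8, [295.8, 126.1])]
punch [(0.81, [177.3, 168.5])]
bell [(0.96, [272.9, 273.5])]
pencil_center [(0.67, [409.2, 261.3])]
37.4917
```

View pics/l1.png

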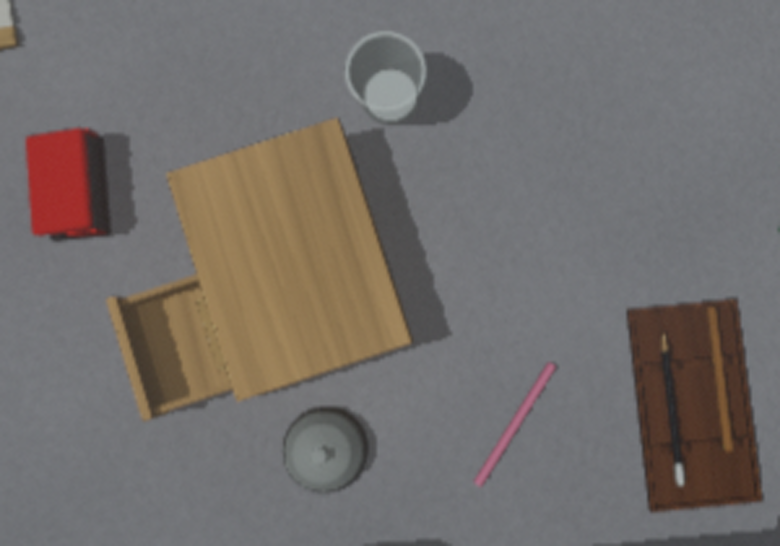

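View pics/l2.png

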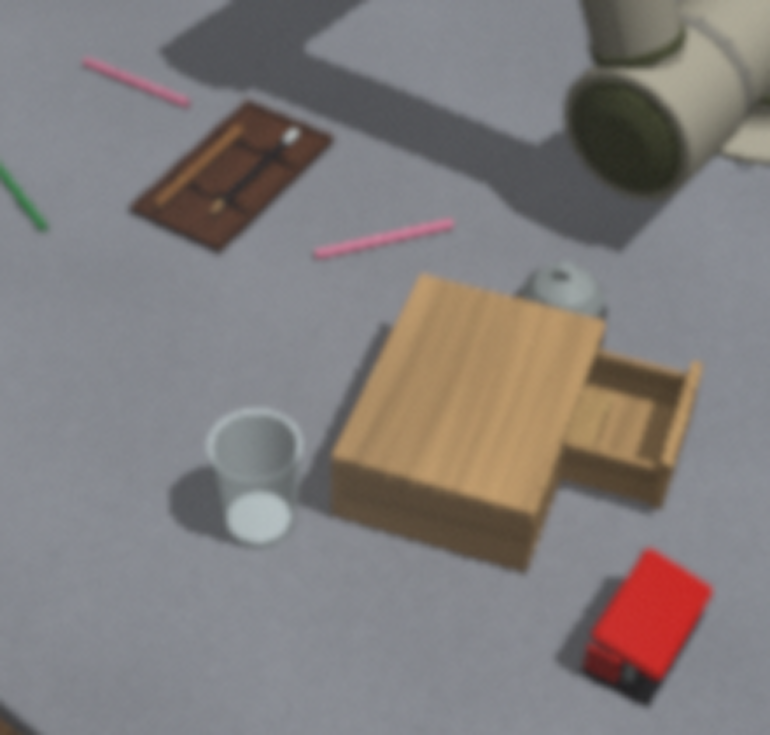

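Run:
```python
from station import robot
from h import *
import pickle
p=robot.read_camera("top")
w=onz(p,np.array([[109,299],[147,418],[340,120],[410,345]])/2.6+[149.7,99.7],74)[:,:2]-BC
print(np.c_[w@BX,w@BY].round(1))
P=pickle.load(open("P.pkl","rb"));A=cv2.GaussianBlur(P["top"]["color"],(3,3),0).astype(int);B=cv2.GaussianBlur(p["color"],(3,3),0).astype(int)
d=np.abs(A-B).max(2)>35
for n,(x0,y0,x1,y1) in dict(tumbler=(275,105,335,155),punch=(155,145,195,197),bell=(255,253,297,293),pencil=(400,225,416,292),dowel=(420,215,440,292)).items(): print(n,d[y0:y1,x0:x1].sum())
robot.sign_off()
```

```text
[[-171.8   16.9]
 [-169.8  -99.5]
 [  85.1  110.7]
 [  81.8 -112.5]]
tumbler 0
punch 0
bell 0
pencil 0
dowel 29
the job is handed in; nothing more can be done
```

The wide drawer is released and pulled right out to its stop. The dowel is back in its notch, and I handed the job in at about 37.5 s of the 58 s.

- **Taking the dowel:** a fully open gripper around the dowel's middle would have struck the pencil. I first slid the dowel about 28 mm along its notches with closed fingers, then gripped its end beyond the pencil's tip.
- **Release:** I pushed the dowel into the wide drawer's hole to a commanded depth of 25.5 mm. The push rose to about 7 N and the drawer sprang out about 44 mm. Pictures before and after the push show the dowel did not slip in the grip.
- **Laying it back:** the dowel lies across both rests in its own notch. It sits about 28 mm further along the tray than at the start, still within the rim.
- **Drawing out:** I pushed from inside against the drawer's front panel until the force jumped to about 11 N at the stop. The last picture puts the panel's outer face at box x of about -171 mm; -175 is expected at the full 90 mm. The image corners read a few mm short in general, so I took the force jump as proof of the stop.
- **Left alone:** comparing the top pictures from before and after shows no change at the tumbler, punch, bell or pencil. The narrow drawer looks shut. The arm is back at its start pose, touching nothing.

The gripper read about 8.4 to 8.8 mm on the 10 mm dowel; I did not find out why, and it caused no trouble.

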